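# Swap the used-up label roll in the printer kit for the spare behind the stock

## Task

The printer kit should go out with three full label rolls, but the thin one in it is nearly used up. First clear the hard case and the round tube from the stock bay, standing both upright on the rubber mat while the spare full roll stays where it is; then put the used roll upright in the small returns tray and stand the spare in the kit compartment it has left. Last, put the case and the tube back in the bay, each upright on the very spot it came from (within a centimetre) and turned square with the bay as before; knock nothing over and leave the kit's two other rolls in their compartments.

Things in the scene. Friction and masses are not known exactly. Their poses are not given: they have to be found in the camera images.
- case: small black hard-shell case standing on end, 64 mm (its x) by 44 mm (its y) by 115 mm tall, 0.2 to 0.45 kg; origin at the centre of its underside, z up. It stands in the front half of the bay, its x along the bay's x (within a few degrees).
- tube: round grey storage tube with a black cap, standing upright, 50 mm diameter, 115 mm tall, 0.13 to 0.3 kg; origin at the centre of its underside, z up. It stands beside the case in the front half of the bay, 90 mm between their centres; which is left and which right varies.
- roll_spare: the spare full roll: white paper label roll standing on end, 54 mm diameter, 48 mm tall, about 90 g; origin at the centre of its underside, z up along the roll. It stands in the rear half of the bay, midway between and just behind the case and the tube, with only a few mm to the case.
- roll_used: the nearly used-up roll: white paper label roll standing on end, only 34 mm diameter, 48 mm tall, about 30 g, in one of the three kit compartments (which one varies); origin at the centre of its underside, z up.
- roll_a: one of the two full rolls that belong in the kit and stay there: white paper label roll standing on end, 54 mm diameter, 48 mm tall, about 90 g; origin at the centre of its underside, z up along the roll.
- roll_b: the other full roll that belongs in the kit and stays there: white paper label roll standing on end, 54 mm diameter, 48 mm tall, about 90 g; origin at the centre of its underside, z up along the roll.
- kit: black kit tray, fixed, 232 mm (its x) by 84 mm (its y), walls 18 mm tall and 5 mm thick, inner floor 5 mm above the table with grey lining, divided into three compartments in a row along its x; compartment centres at x = -74, 0 and +74 mm, y = 0; each about 70 mm by 74 mm inside. A carrying handle lies at its -x end. Origin under its centre, on the table; z up.
- bay: stock bay, fixed: steel base plate 130 mm (its x) by 176 mm (its y), 4 mm thick, with blue rims 26 mm tall on both sides and at the rear (+x), open at the front (-x, the robot's side). Case and tube stand at about x = -30 mm, y = +45 and -45 mm, the spare at about x = +24 mm, y = 0. Origin under its centre, on the table; z up.
- mat: side area: empty green-grey rubber mat, fixed, 180 mm (its x) by 100 mm (its y), 4 mm thick. Origin at the centre of its underside, on the table; z up.
- returns: small empty blue square tray for used rolls, fixed, 76 mm by 76 mm outside, walls 18 mm tall and 4 mm thick, inner floor 4 mm above the table. Origin under its centre, on the table; z up.

How it is judged:
By the outcome, as a careful person would: the job done as asked, in the order asked, and still so for the second after the job is handed in, with the robot touching nothing.
It also fails if it takes over 136 s, if anything falls off the work surface, if the arm or the gripper's body presses on something with over 40 N, if the wrist force passes 120 N, or if a joint passes its speed limit or range.

## Robot

A 7-joint arm with a two-finger parallel gripper is mounted at the origin on the work surface. World frame = base frame: x ahead of the robot, y to its left, z up, the work surface at z = 0. Lengths are in m, angles in rad, forces in N, time in s.
With the tool pointing down it reaches from about 0.4 to 0.875 m from the base axis. Payload 6.5 kg.
Tool frame: the origin (TCP) lies on the centre line of the jaws, within the pads' length; the fingertips stand 11 mm ahead of it and the grasp point (between the pads) lies 8 mm behind it; z points along the fingers, y is the line along which they close (so a half turn about z gives the same grasp; the last joint's range is limited). The gripper opens to 85 mm and grips with 20 to 120 N. Pads are 22 mm wide; open, the fingers measure 114 mm over their backs; the gripper's body (76 mm by 85 mm) begins 54 mm behind the grasp point. The pads swing forward as they close: fully open they stand 13 mm farther back than shut.
Start: joints at [1.099, 0.536, -0.004, 1.538, 0.003, 1.067, -0.071], TCP at [0.257, -0.597, 0.242] pointing down, gripper open.
Joint ranges: [-2.7, 2.7], [-0.37, 2.16], [-1.27, 1.26], [0.24, 2.4], [-1.31, 4.45], [0.19, 1.91], [-2.76, 2.76]. Speed limits (rad/s): [2.39, 2.39, 3.14, 3.14, 3.14, 3.14, 3.14].

## Interface

Orientations are given as a unit quaternion [x, y, z, w].
In Python, from bench import r gives the robot as it stands.
- The arm moves only by the tool jog_arm, never from a script. Its arguments are lists of equal length, an entry for each row: "linear": the shift along the world's x, y, z as a fraction of full scale, a list of three; "rot": the turn, a rotation vector about the world's x, y, z as a fraction of full scale, a list of three; "jaw": the finger opening in mm, from 0 to 85.4. In form: {"linear": [[x, y, z], ...], "rot": [[wx, wy, wz], ...], "jaw": [jaw, ...]}. A call has 1 to 5 rows; each row shifts and turns the commanded pose from where the row before left it; what a row does not reach is not made up. Full scale, the value 1, is 0.03 m for a shift and 0.08 rad for a turn. A row lasts 1/8 s, in which the tool goes at most 62.5 mm and 10.7 degrees, less where a joint would pass 70% of its speed; a pose out of reach is approached as far as the arm can. A call with a number of a shift or a turn outside -1 to 1 is refused whole. A call with a gripper value outside its range is refused whole. The fingers move at their own pace and stop on an object; "force" is the grip in N (left out, the last holds). Time passes only in rows, so rows that do not move let the fingers close. It gives the time, the measured TCP pose, the force, the opening and the grip force at its end, in the units of the state.
- r.get_obs(): the state, without advancing time (a new reading comes with each control period).
- r.read_camera(name): name is "scene" or "top" or "wrist"; returns the picture (400x640x3 uint8, blue, green, red); there is no depth.
- r.camera_params(name): a dict with "fx", "fy", "cx", "cy" (pixels), "k1" (the pictures are not rectified: a ray, as slopes to the right and down, at radius r is drawn at 1 + k1 r^2 times it, then the intrinsics apply), "R" (3x3) and "t" (3): a world point X has camera coordinates R X + t; the wrist camera has in their place "mount" (4x4, takes a point from camera to tool coordinates, whose origin is the TCP and whose axes are the flange's). Camera axes: x right, y down, z forward; pixel columns grow to the right and rows downward; lengths in m; the calibration is good to about 2 mm. A picture is of the moment at which its call begins: read the wrist's pose just before it. camera_params takes no time and is no camera call.
- r.hand_in(): hands the job in; it is judged then, once.
The state is a dict: "clock": time; "q": joint angles; "joint_velocities": joint speeds; "joint_torque": joint torques, N m; "ee_pos": TCP position; "ee_rot": TCP orientation; "force": force on the tool from outside, world axes, zero at the start; "moment": the same for the moment, N m; "finger_gap": opening from 0.0 (shut) to 1.0 (fully open); "finger_force": force on a finger pad.
Only numpy, scipy, OpenCV 4.12 (cv2) and the standard library are available. Lean on these libraries where they do the work, as an engineer would, in place of code of your own. Each camera call takes 0.05 s, during which the arm holds its last target. There are 200 camera calls.

## Working session

There is one attempt and no reset: what is moved stays moved. The work goes in short steps, Python scripts to look and compute and a tool call to move; the robot and the scene stay as the last step left them, time stands still between calls to the robot, and variables do not carry over. Pictures are saved under pics/ and viewed, at most 14 in all, crops included, and the job is handed in when it is done.

Besides the shell and the picture viewer there is one more tool, called after "Request:" in YAML: its name, and indented under it one key for each argument. jog_arm: Moves the arm, as the interface text tells. Its arguments: {"type":"object","properties":{"linear":{"type":"array","items":{"type":"array","items":{"type":"number"}}},"rot":{"type":"array","items":{"type":"array","items":{"type":"number"}}},"jaw":{"type":"array","items":{"type":"number"}},"force":{"type":"number"}},"required":["linear","rot","jaw"]}

```bash
ls; mkdir -p pics; python3 - <<'E'
from bench import r
import cv2,numpy as np
for n in("top","scene"):
    cv2.imwrite(f"pics/{n}0.png",r.read_camera(n))
    p=r.camera_params(n);print(n,{k:np.round(v,4).tolist() for k,v in p.items()})
print({k:np.round(v,4).tolist() for k,v in r.camera_params("wrist").items()})
print(r.get_obs())
E
```

```text
pics
top {'fx': 429.5577, 'fy': 429.5577, 'cx': 321.9466, 'cy': 195.4269, 'k1': -0.0822, 'R': [[-0.0005, -0.9999, -0.0168], [-0.985, 0.0034, -0.1727], [0.1727, 0.0165, -0.9848]], 't': [0.0141, 0.5196, 0.9254]}
scene {'fx': 371.4683, 'fy': 371.4683, 'cx': 318.4512, 'cy': 205.2135, 'k1': -0.0272, 'R': [[-0.8376, 0.5459, -0.0189], [0.3608, 0.5269, -0.7696], [-0.4101, -0.6514, -0.6383]], 't': [0.4582, -0.1519, 1.2088]}
{'fx': 348.7139, 'fy': 348.7139, 'cx': 315.815, 'cy': 196.8735, 'k1': -0.005, 'mount': [[-0.0001, -0.9489, -0.3155, 0.0808], [1.0, -0.0001, 0.0, 0.0014], [-0.0, -0.3155, 0.9489, -0.1325], [0.0, 0.0, 0.0, 1.0]]}
{'clock': 0.1, 'q': array([ 1.09878565,  0.53712475, -0.00442397,  1.53877353,  0.00258046,
        1.06731479, -0.07120528]), 'joint_velocities': array([-6.55764392e-05, -2.88506886e-03,  2.99455592e-04,  4.12150929e-04,
        1.93528306e-03,  1.19043232e-03, -1.48914834e-04]), 'joint_torque': array([ 1.51749042e-03, -5.84570217e+01,  1.05139185e+00, -2.59780937e+01,
        1.25965721e-02,  4.51071159e-03,  7.67611255e-06]), 'ee_pos': array([ 0.25635937, -0.5966999 ,  0.24147888]), 'ee_rot': array([ 9.79480447e-01,  2.01537594e-01, -2.15974668e-04, -7.77928926e-04]), 'force': array([ 0.13188386,  0.78156046, -0.85494572]), 'moment': array([ 0.02308866,  0.04457589, -0.05628195]), 'finger_force': 0.0, 'finger_gap': 0.9958884839829802}
```

View pics/top0.png

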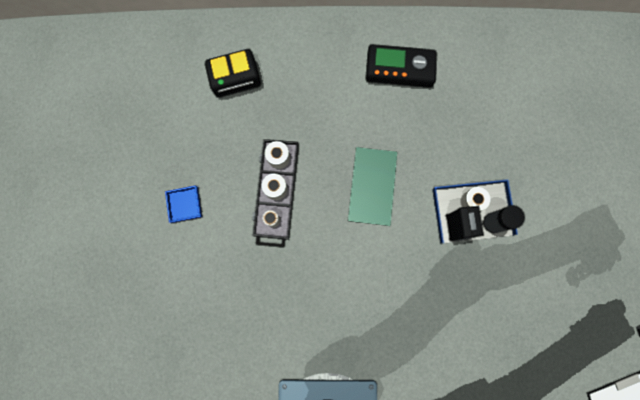

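View pics/scene0.png

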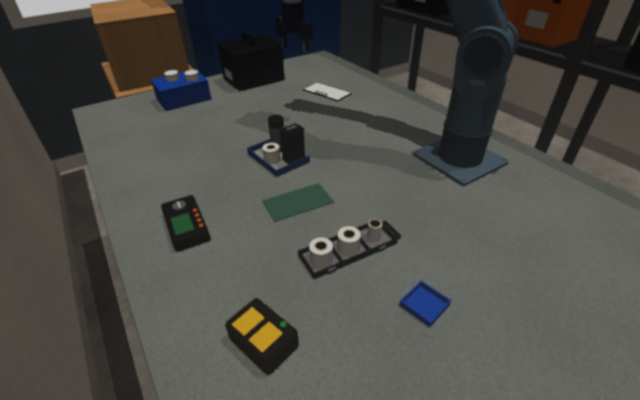

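The case is on the left (+y), at about (465,222) in the top view. The tube is on the right at (512,218), with the spare behind at (478,198). The used roll is in the kit's compartment nearest the robot at (271,218), the mat is at (373,187) and the returns tray is at (184,204).

```bash
cat > h.py <<'E'
import cv2,numpy as np
from bench import r
from scipy.spatial.transform import Rotation as Ro
def cast(name,px,z,obs=None):
    p=r.camera_params(name);K=np.array([[p['fx'],0,p['cx']],[0,p['fy'],p['cy']],[0,0,1]])
    n=cv2.undistortPoints(np.array(px,float).reshape(-1,1,2),K,np.array([p['k1'],0,0,0.]))[:,0]
    d=np.c_[n,np.ones(len(n))]
    if 'R' in p: R=np.array(p['R']).T;o=-R@np.array(p['t'])
    else:
        T=np.eye(4);T[:3,:3]=Ro.from_quat(obs['ee_rot']).as_matrix();T[:3,3]=obs['ee_pos'];T=T@np.array(p['mount']);R=T[:3,:3];o=T[:3,3]
    d=d@R.T
    return o+d*((z-o[2])/d[:,2])[:,None]
def blobs(m,amin):
    cs,_=cv2.findContours(m.astype('uint8')*255,cv2.RETR_EXTERNAL,cv2.CHAIN_APPROX_NONE)
    return [c[:,0] for c in cs if cv2.contourArea(c)>=amin]
def rect(name,c,z,obs=None):
    w=cast(name,c,z,obs)[:,:2]
    (cx,cy),(a,b),t=cv2.minAreaRect((w*1000).astype('float32'))
    return np.round([cx,cy,a,b,t],1).tolist()
E
python3 - <<'E'
from h import *
im=cv2.imread('pics/top0.png');hsv=cv2.cvtColor(im,cv2.COLOR_BGR2HSV);H,S,V=[hsv[...,i].astype(int) for i in range(3)]
Y,X=np.mgrid[:400,:640];roi=(Y>130)&(Y<250)
for nm,m,z in [("mat",(H>60)&(H<90)&(S>70)&roi,.004),("blue",(H>100)&(H<125)&(S>130)&roi,.018),("dark",(V<75)&roi,.018),("white",(V>185)&(S<40)&roi,.052)]:
    for c in blobs(m,60): print(nm,c.mean(0).round(1),c.min(0),c.max(0),rect('top',c,z))
a=cv2.resize(im[165:255,420:540],None,fx=5,fy=5,interpolation=cv2.INTER_CUBIC)
b=cv2.resize(im[135:250,245:310],None,fx=5,fy=5,interpolation=cv2.INTER_CUBIC)[:575]
cv2.imwrite('pics/c1.png',a)
E
```

```text
mat [371.9 186.9] [352 148] [396 224] [550.8, -106.0, 96.8, 176.4, 83.0]
blue [183.  203.9] [165 186] [201 222] [505.6, 340.3, 77.8, 78.9, 11.0]
blue [465.  196.8] [433 180] [511 242] [488.4, -340.8, 128.7, 180.1, 5.9]
dark [487.1 217.9] [446 181] [524 243] [462.0, -363.9, 115.7, 188.2, 28.6]
dark [276.6 183.5] [254 140] [298 246] [533.1, 122.3, 86.0, 250.0, 84.6]
white [447.6 209.6] [437 187] [465 242] [483.8, -260.4, 58.6, 133.8, 69.7]
white [484.3 197.4] [467 184] [505 218] [517.4, -358.2, 67.5, 92.2, 36.1]
white [273.  184.8] [262 174] [285 196] [542.9, 122.6, 52.5, 50.7, 89.8]
white [275.9 152.3] [265 142] [288 163] [618.8, 117.2, 53.0, 49.9, 89.6]
```

View pics/c1.png

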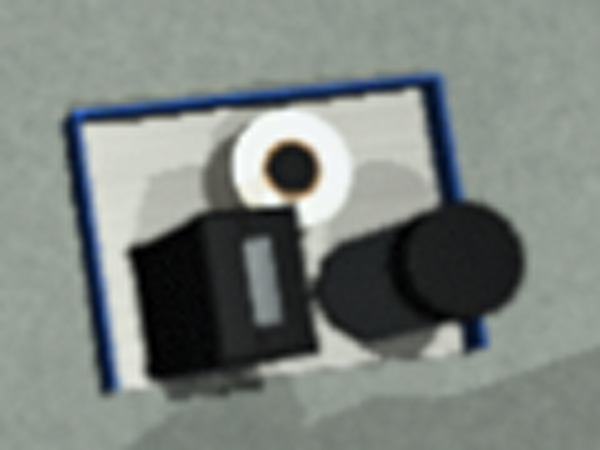

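```bash
python3 - <<'E'
from h import *
f=lambda L:[(x/5+420-.4,y/5+165-.4) for x,y in L]
P=lambda n,w:print(n,(w*1000).round(1).tolist())
c=cast('top',f([(207,212),(297,207),(318,352),(218,366)]),.119);P('case',c);P('casec',c.mean(0))
P('tube',cast('top',f([(463,262)]),.119)); P('spare',cast('top',f([(291,168)]),.052))
b=cast('top',f([(68,113),(440,75),(108,392),(483,349)]),.026);P('bay',b);P('bayc',b.mean(0))
y=np.radians(5.9);R=np.array([[np.cos(y),-np.sin(y)],[np.sin(y),np.cos(y)]])
for n,v in(('case',(-30,45)),('tube',(-30,-45)),('spare',(24,0))):print(n,(R@v+b.mean(0)[:2]*1000).round(1))
print(Ro.from_quat(r.get_obs()['ee_rot']).as_matrix().round(3))
E
```

```text
case [[481.2, -277.8, 119.0], [483.1, -316.0, 119.0], [422.6, -321.2, 119.0], [417.1, -279.0, 119.0]]
casec [451.0, -298.5, 119.0]
tube [[459.6, -385.3, 119.0]]
spare [[510.9, -338.2, 52.0]]
bay [[541.4, -244.4, 26.0], [559.1, -421.3, 26.0], [412.5, -257.0, 26.0], [430.7, -432.1, 26.0]]
bayc [486.0, -338.7, 26.0]
case [ 451.5 -297. ]
tube [ 460.7 -386.5]
spare [ 509.8 -336.2]
[[ 0.919  0.395 -0.001]
 [ 0.395 -0.919  0.001]
 [-0.    -0.002 -1.   ]]
```

Request:
jog_arm:
  linear:
    - [0.66,0.87,0.1]
    - [0.66,0.87,0.1]
    - [0.66,0.87,0.1]
    - [0.66,0.87,0.1]
    - [0.66,0.87,0.1]
  rot:
    - [0,0,-0.76]
    - [0,0,-0.76]
    - [0,0,-0.76]
    - [0,0,-0.76]
    - [0,0,-0.76]
  jaw: [85,85,85,85,85]

```text
clock: 0.72
ee_pos: [0.356, -0.4655, 0.257]
ee_rot: [0.999, 0.05, -0.0, -0.0]
force: [0.7, -0.2, -0.1]
finger_gap: 0.994
finger_force: 0.0
```

Request:
jog_arm:
  linear:
    - [0.66,0.87,0.1]
    - [0.66,0.87,0.1]
    - [0.66,0.87,0.1]
    - [0.66,0.87,0.1]
    - [0.66,0.87,0.1]
  rot:
    - [0,0,0]
    - [0,0,0]
    - [0,0,0]
    - [0,0,0]
    - [0,0,0]
  jaw: [85,85,85,85,85]

```text
clock: 1.35
ee_pos: [0.4549, -0.3351, 0.272]
ee_rot: [0.999, 0.051, -0.0, -0.0]
force: [0.7, 0.5, 0.1]
finger_gap: 0.995
finger_force: 0.0
```

Request:
jog_arm:
  linear:
    - [0,0,0]
    - [0,0,0]
    - [0,0,0]
  rot:
    - [0,0,0]
    - [0,0,0]
    - [0,0,0]
  jaw: [85,85,85]

```text
clock: 1.72
ee_pos: [0.4536, -0.3374, 0.2721]
ee_rot: [0.999, 0.05, -0.0, 0.0]
force: [0.0, -0.9, -1.0]
finger_gap: 0.997
finger_force: 0.0
```

```bash
python3 - <<'E'
from h import *
import pickle
o=r.get_obs();im=r.read_camera('wrist');cv2.imwrite('pics/w1.png',im);pickle.dump(o,open('w1.pkl','wb'))
print(o['ee_pos'],Ro.from_quat(o['ee_rot']).as_matrix().round(4).tolist(),o['clock'])
E
```

```text
[ 0.45355945 -0.33735647  0.27205324] [[0.995, 0.0996, -0.0008], [0.0996, -0.995, -0.0003], [-0.0008, 0.0002, -1.0]] 1.725
```

View pics/w1.png

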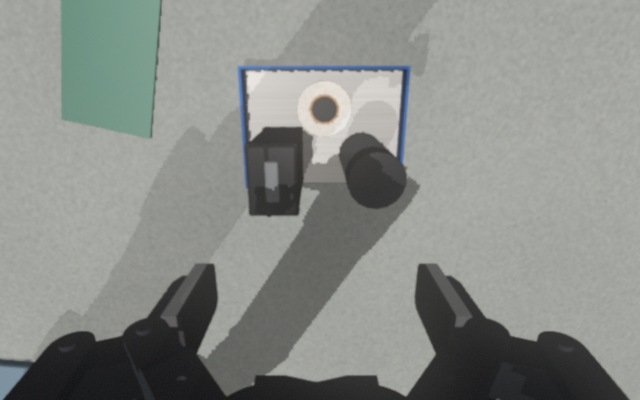

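The wrist view shows the bay rim level in the picture, so the tool is square with the bay. The case top is at (275,180), the cap at (376,178) and the spare at (324,108).

```bash
python3 - <<'E'
from h import *
import pickle
o=pickle.load(open('w1.pkl','rb'));im=cv2.imread('pics/w1.png');g=cv2.cvtColor(im,cv2.COLOR_BGR2GRAY)
P=lambda n,w:print(n,(w*1000).round(1).tolist())
c=cast('wrist',[(247,144),(302,145),(299,214),(249,215)],.119,o);P('case',c);P('c',c.mean(0))
P('tube',cast('wrist',[(376,178)],.119,o));P('spare',cast('wrist',[(324.5,108)],.052,o))
P('bay rear',cast('wrist',[(240,68),(409,68)],.026,o))
cv2.imwrite('pics/w1c.png',cv2.resize(im[120:225,235:415],None,fx=4.4,fy=4.4,interpolation=cv2.INTER_CUBIC).astype(float).clip(0,150)*1.6)
E
```

```text
case [[479.9, -279.3, 119.0], [483.6, -324.4, 119.0], [422.7, -327.0, 119.0], [417.4, -283.4, 119.0]]
c [450.9, -303.5, 119.0]
tube [[461.8, -389.2, 119.0]]
spare [[510.1, -341.7, 52.0]]
bay rear [[539.2, -252.6, 26.0], [556.4, -424.0, 26.0]][ WARN:0@0.174] global loadsave.cpp:1063 imwrite_ Unsupported depth image for selected encoder is fallbacked to CV_8U.
```

View pics/w1c.png

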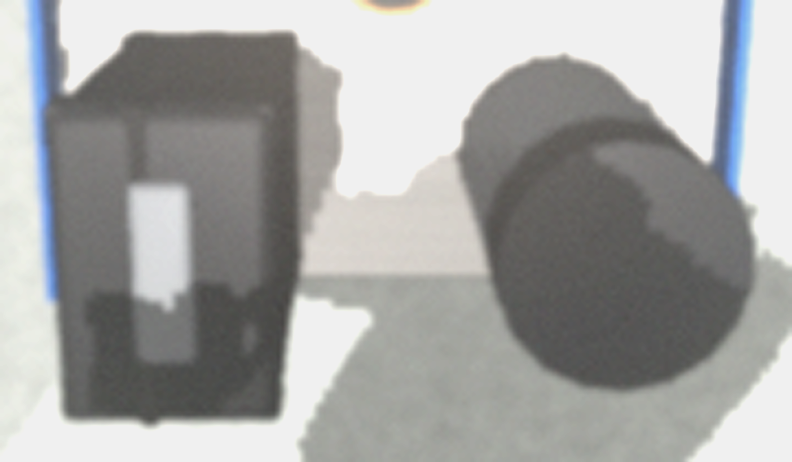

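```bash
python3 - <<'E'
from h import *
import pickle
o=pickle.load(open('w1.pkl','rb'))
f=lambda L:[(x/4.4+235-.4,y/4.4+120-.4) for x,y in L]
P=lambda n,w:print(n,(w*1000).round(1).tolist())
c=cast('wrist',f([(52,115),(268,115),(280,418),(68,418)]),.119,o);P('case',c);P('c',c.mean(0))
for a,b in((3,0),(2,1)):print(np.degrees(np.arctan2(*(c[b]-c[a])[[1,0]])))
for a,b in((1,0),(2,3)):print(np.degrees(np.arctan2(*(c[b]-c[a])[[1,0]]))-90)
P('tube',cast('wrist',f([(625,257)]),.119,o))
E
```

```text
case [[478.4, -278.9, 119.0], [482.4, -319.1, 119.0], [422.1, -326.4, 119.0], [417.9, -284.3, 119.0]]
c [450.2, -302.2, 119.0]
5.120296292787484
6.915008490266116
5.697445943132308
5.708439151000093
tube [[461.8, -389.8, 119.0]]
```

Request:
jog_arm:
  linear:
    - [-0.05,0.6,0]
    - [-0.05,0.6,-0.3]
    - [0,0,-1]
    - [0,0,-1]
    - [0,0,-1]
  rot:
    - [0,0,0]
    - [0,0,0]
    - [0,0,0]
    - [0,0,0]
    - [0,0,0]
  jaw: [66,66,66,66,66]
  force: 45

```text
clock: 2.4
ee_pos: [0.4515, -0.299, 0.1726]
ee_rot: [0.999, 0.051, 0.0, -0.0]
force: [0.4, 0.3, -0.4]
finger_gap: 0.774
finger_force: 0.0
```

Request:
jog_arm:
  linear:
    - [0,0,0]
    - [0,0,0]
  rot:
    - [0,0,0]
    - [0,0,0]
  jaw: [66,66]

```text
clock: 2.65
ee_pos: [0.4522, -0.3, 0.1744]
ee_rot: [0.999, 0.051, 0.001, 0.0]
force: [0.2, 0.2, 0.0]
finger_gap: 0.776
finger_force: 0.0
```

```bash
python3 - <<'E'
from h import *
o=r.get_obs();im=r.read_camera('wrist');cv2.imwrite('pics/w2.png',im);print(o['ee_pos'])
E
```

```text
[ 0.45217457 -0.30004683  0.1744131 ]
```

View pics/w2.png

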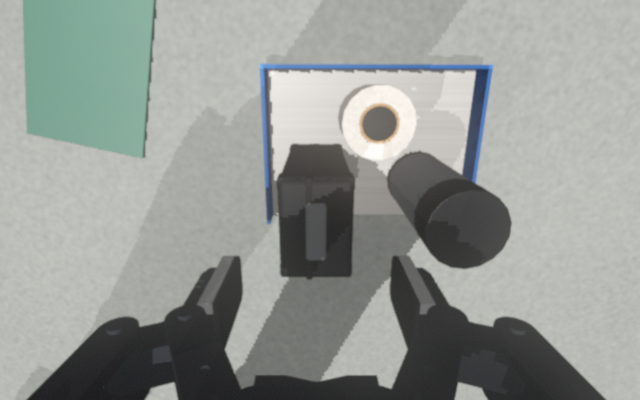

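The case (columns 280–352) is centred between the jaws (240 and 392) and looks square with them. The tube cap at (468,228) is clear, so I'm going down.

Request:
jog_arm:
  linear:
    - [0,0,-1]
    - [0,0,-1]
    - [0,0,-0.8]
    - [-0.05,0,-0.27]
    - [0,0,0]
  rot:
    - [0,0,0]
    - [0,0,0]
    - [0,0,0]
    - [0,0,0]
    - [0,0,0]
  jaw: [66,66,66,66,66]

```text
clock: 3.32
ee_pos: [0.4503, -0.3005, 0.0819]
ee_rot: [0.999, 0.051, 0.0, 0.0]
force: [0.2, -0.0, -0.1]
finger_gap: 0.775
finger_force: 0.0
```

Request:
jog_arm:
  linear:
    - [0,0,0]
    - [0,0,0]
    - [0,0,0]
    - [0,0,0]
    - [0,0,0]
  rot:
    - [0,0,0]
    - [0,0,0]
    - [0,0,0]
    - [0,0,0]
    - [0,0,0]
  jaw: [50,46,40,36,36]

```text
clock: 3.95
ee_pos: [0.4507, -0.3005, 0.0822]
ee_rot: [0.999, 0.051, 0.001, 0.0]
force: [-1.5, 0.9, 6.6]
finger_gap: 0.507
finger_force: 45.8
```

Request:
jog_arm:
  linear:
    - [0,0,0]
    - [0,0,0]
  rot:
    - [0,0,0]
    - [0,0,0]
  jaw: [36,36]

```text
clock: 4.2
ee_pos: [0.4507, -0.3005, 0.0822]
ee_rot: [0.999, 0.051, 0.001, 0.0]
force: [-1.9, 0.7, 6.4]
finger_gap: 0.512
finger_force: 45.8
```

```bash
python3 - <<'E'
from h import *
o=r.get_obs();print(o)
E
```

```text
{'clock': 4.2, 'q': array([ 0.5423044 ,  0.58641417, -0.04826892,  1.92995859,  0.04566984,
        0.62490948, -1.0038448 ]), 'joint_velocities': array([-0.0007766 ,  0.0002798 , -0.00043937,  0.00121248, -0.00102129,
        0.00256654, -0.00104846]), 'joint_torque': array([ 1.34034664e-01, -4.92862701e+01,  6.12007566e-01, -1.66376549e+01,
        5.92913548e-02, -4.47320882e-01,  1.65014510e-02]), 'ee_pos': array([ 0.45066281, -0.30046232,  0.08216819]), 'ee_rot': array([9.98702785e-01, 5.09146031e-02, 5.68795303e-04, 3.55867303e-04]), 'force': array([-1.88875373,  0.72144159,  6.41905603]), 'moment': array([0.09580495, 0.24594304, 0.030215  ]), 'finger_force': 45.78031361103058, 'finger_gap': 0.5120153138842751}
```

Request:
jog_arm:
  linear:
    - [0,0,0.4]
    - [0,0,0.8]
    - [0,0,0.9]
    - [0,0,0.9]
    - [0.3,0.4,0]
  rot:
    - [0,0,0]
    - [0,0,0]
    - [0,0,0]
    - [0,0,0]
    - [0,0,0]
  jaw: [36,36,36,36,36]

```text
clock: 4.82
ee_pos: [0.4597, -0.2897, 0.1731]
ee_rot: [0.999, 0.05, 0.001, 0.001]
force: [-0.2, -0.4, -4.2]
finger_gap: 0.509
finger_force: 47.1
```

Request:
jog_arm:
  linear:
    - [0.7,0.9,0]
    - [0.7,0.9,0]
    - [0.7,0.9,0]
    - [0.7,0.9,0]
    - [0.7,0.9,0]
  rot:
    - [0,0,0]
    - [0,0,0]
    - [0,0,0]
    - [0,0,0]
    - [0,0,0]
  jaw: [36,36,36,36,36]

```text
clock: 5.45
ee_pos: [0.5641, -0.1506, 0.1696]
ee_rot: [0.999, 0.051, -0.001, -0.001]
force: [-0.5, -0.5, -3.7]
finger_gap: 0.51
finger_force: 46.9
```

Request:
jog_arm:
  linear:
    - [0.7,0.9,0]
    - [0.3,0.48,0]
    - [0,0,0]
    - [0,0,0]
  rot:
    - [0,0,0]
    - [0,0,0]
    - [0,0,0]
    - [0,0,0]
  jaw: [36,36,36,36]

```text
clock: 5.95
ee_pos: [0.5929, -0.1135, 0.1707]
ee_rot: [0.999, 0.05, -0.001, 0.001]
force: [0.2, -0.8, -2.9]
finger_gap: 0.512
finger_force: 46.8
```

```bash
python3 - <<'E'
from h import *
o=r.get_obs();im=r.read_camera('top');cv2.imwrite('pics/t2.png',np.hstack([cv2.resize(im[130:260,330:540],None,fx=3.5,fy=3.5)]));print(o['ee_pos'],o['force'],o['finger_gap'])
E
```

```text
[ 0.59288707 -0.11347145  0.17067231] [ 0.20649437 -0.8216644  -2.9464918 ] 0.5123885670488644
```

View pics/t2.png

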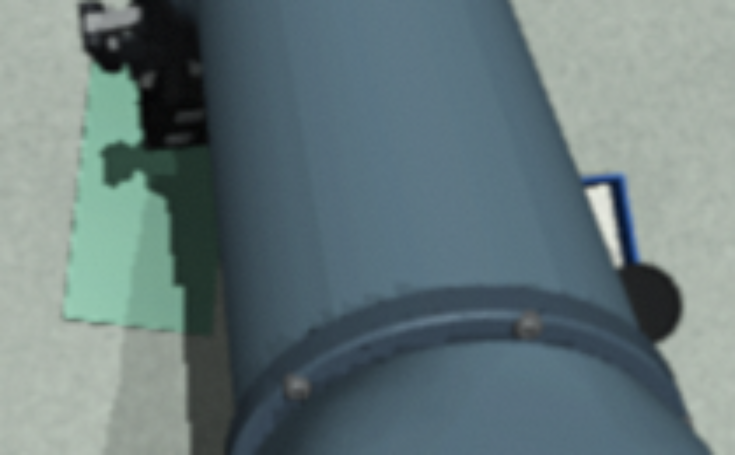

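The arm hides the case in this view, but the hand is over the upper half of the mat. The tube at (650,300) is still standing. Now lowering the case.

Request:
jog_arm:
  linear:
    - [0,0,-1]
    - [0,0,-1]
    - [0,0,-0.55]
    - [0,0,-0.2]
    - [0,0,-0.12]
  rot:
    - [0,0,0]
    - [0,0,0]
    - [0,0,0]
    - [0,0,0]
    - [0,0,0]
  jaw: [36,36,36,36,36]

```text
clock: 6.62
ee_pos: [0.5946, -0.1122, 0.0856]
ee_rot: [0.999, 0.051, 0.001, 0.0]
force: [0.2, 0.1, -2.6]
finger_gap: 0.508
finger_force: 46.8
```

Request:
jog_arm:
  linear:
    - [0,0,0]
    - [0,0,0]
  rot:
    - [0,0,0]
    - [0,0,0]
  jaw: [36,36]

```text
clock: 6.88
ee_pos: [0.5946, -0.1119, 0.0858]
ee_rot: [0.999, 0.051, 0.001, 0.0]
force: [-0.4, 0.1, -3.9]
finger_gap: 0.508
finger_force: 46.8
```

Request:
jog_arm:
  linear:
    - [0,0,-0.07]
    - [0,0,-0.05]
    - [0,0,0]
  rot:
    - [0,0,0]
    - [0,0,0]
    - [0,0,0]
  jaw: [36,36,36]

```text
clock: 7.25
ee_pos: [0.5943, -0.1118, 0.0822]
ee_rot: [0.999, 0.051, 0.0, 0.0]
force: [-3.0, 1.1, 4.7]
finger_gap: 0.506
finger_force: 47.6
```

Request:
jog_arm:
  linear:
    - [0,0,0]
    - [0,0,0]
    - [0,0,0]
    - [0,0,0.6]
    - [0,0,1]
  rot:
    - [0,0,0]
    - [0,0,0]
    - [0,0,0]
    - [0,0,0]
    - [0,0,0]
  jaw: [55,70,70,70,70]

```text
clock: 7.88
ee_pos: [0.5936, -0.1117, 0.1302]
ee_rot: [0.999, 0.051, -0.001, -0.0]
force: [0.6, 0.3, -0.6]
finger_gap: 0.821
finger_force: 0.0
```

Request:
jog_arm:
  linear:
    - [0,0,1]
    - [0,0,1]
    - [0,0,0.4]
    - [-0.45,-0.95,0]
    - [-0.45,-0.95,0]
  rot:
    - [0,0,0]
    - [0,0,0]
    - [0,0,0]
    - [0,0,0]
    - [0,0,0]
  jaw: [70,70,70,70,70]

```text
clock: 8.5
ee_pos: [0.5666, -0.1691, 0.2016]
ee_rot: [0.999, 0.051, -0.0, -0.0]
force: [0.0, -0.7, -0.9]
finger_gap: 0.817
finger_force: 0.0
```

Request:
jog_arm:
  linear:
    - [-0.45,-0.95,0]
    - [-0.45,-0.95,0]
    - [-0.45,-0.95,0]
    - [-0.45,-0.95,0]
    - [-0.45,-0.95,0]
  rot:
    - [0,0,0]
    - [0,0,0]
    - [0,0,0]
    - [0,0,0]
    - [0,0,0]
  jaw: [70,70,70,70,70]

```text
clock: 9.12
ee_pos: [0.4988, -0.312, 0.2013]
ee_rot: [0.999, 0.051, -0.0, -0.0]
force: [-0.1, 0.2, -0.1]
finger_gap: 0.821
finger_force: 0.0
```

Request:
jog_arm:
  linear:
    - [-0.45,-0.95,0]
    - [-0.45,-0.95,0]
    - [-0.4,-0.65,0]
    - [0,0,0]
    - [0,0,0]
  rot:
    - [0,0,0]
    - [0,0,0]
    - [0,0,0]
    - [0,0,0]
    - [0,0,0]
  jaw: [70,70,70,70,70]

```text
clock: 9.75
ee_pos: [0.4614, -0.3864, 0.2013]
ee_rot: [0.999, 0.052, 0.0, -0.001]
force: [-0.1, -0.4, 0.2]
finger_gap: 0.823
finger_force: 0.0
```

```bash
python3 - <<'E'
from h import *
o=r.get_obs();im=r.read_camera('wrist');cv2.imwrite('pics/w3.png',im);print(o['ee_pos'])
g=cv2.cvtColor(im,cv2.COLOR_BGR2GRAY)
c=cast('wrist',[(x,y) for x in (315,) for y in (200,)],.119,o);print(c)
import pickle;pickle.dump(o,open('w3.pkl','wb'))
E
```

```text
[ 0.46135184 -0.3863873   0.20131891]
[[ 0.46908722 -0.38634472  0.119     ]]
```

View pics/w3.png

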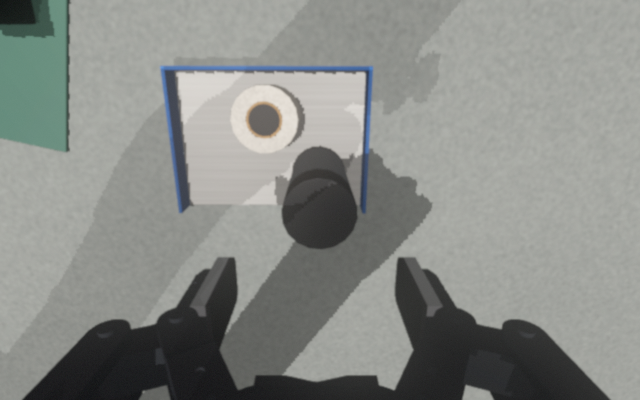

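The spare is undisturbed at (264,119). The tube cap centre is at about (320,210) and the jaw centre is at column 316, so I shift 2 mm to −y and descend.

Request:
jog_arm:
  linear:
    - [0.03,-0.07,-0.6]
    - [0,0,-1]
    - [0,0,-1]
    - [0,0,-1]
    - [0,0,-0.37]
  rot:
    - [0,0,0]
    - [0,0,0]
    - [0,0,0]
    - [0,0,0]
    - [0,0,0]
  jaw: [70,70,70,70,70]

```text
clock: 10.42
ee_pos: [0.4605, -0.3882, 0.0796]
ee_rot: [0.999, 0.051, -0.002, -0.001]
force: [-0.3, 0.2, 0.6]
finger_gap: 0.824
finger_force: 0.0
```

Request:
jog_arm:
  linear:
    - [0,0,0]
    - [0,0,0]
    - [0,0,0]
    - [0,0,0]
    - [0,0,0]
  rot:
    - [0,0,0]
    - [0,0,0]
    - [0,0,0]
    - [0,0,0]
    - [0,0,0]
  jaw: [70,60,54,48,42]

```text
clock: 11.05
ee_pos: [0.4621, -0.39, 0.0835]
ee_rot: [0.999, 0.051, 0.001, 0.0]
force: [-0.9, 1.1, 6.8]
finger_gap: 0.578
finger_force: 45.6
```

Request:
jog_arm:
  linear:
    - [0,0,0]
    - [0,0,0]
    - [0,0,0]
  rot:
    - [0,0,0]
    - [0,0,0]
    - [0,0,0]
  jaw: [42,42,42]

```text
clock: 11.42
ee_pos: [0.4622, -0.39, 0.0836]
ee_rot: [0.999, 0.051, 0.001, 0.0]
force: [-0.7, 1.2, 5.6]
finger_gap: 0.579
finger_force: 45.6
```

```bash
python3 - <<'E'
from h import *
import pickle
o=pickle.load(open('w3.pkl','rb'));print(cast('wrist',[(264,119)],.052,o))
print(cast('wrist',[(320,210)],.119,o),r.get_obs()['ee_pos'])
E
```

```text
[[ 0.50965093 -0.34129552  0.052     ]]
[[ 0.46251774 -0.39032487  0.119     ]] [ 0.4621933  -0.39000448  0.08356175]
```

Request:
jog_arm:
  linear:
    - [0,0,0.4]
    - [0,0,0.8]
    - [0,0,0.9]
    - [0,0,0.9]
    - [0.07,0.5,0]
  rot:
    - [0,0,0]
    - [0,0,0]
    - [0,0,0]
    - [0,0,0]
    - [0,0,0]
  jaw: [42,42,42,42,42]

```text
clock: 12.05
ee_pos: [0.4642, -0.3768, 0.1747]
ee_rot: [0.999, 0.05, 0.002, 0.002]
force: [-0.3, -0.3, -2.4]
finger_gap: 0.577
finger_force: 46.8
```

Request:
jog_arm:
  linear:
    - [0.15,0.95,0]
    - [0.15,0.95,0]
    - [0.15,0.95,0]
    - [0.15,0.95,0]
    - [0.15,0.95,0]
  rot:
    - [0,0,0]
    - [0,0,0]
    - [0,0,0]
    - [0,0,0]
    - [0,0,0]
  jaw: [42,42,42,42,42]

```text
clock: 12.68
ee_pos: [0.4853, -0.2299, 0.1711]
ee_rot: [0.999, 0.051, -0.001, -0.001]
force: [0.2, -0.4, -2.5]
finger_gap: 0.572
finger_force: 46.9
```

Request:
jog_arm:
  linear:
    - [0.15,0.95,0]
    - [0.15,0.95,0]
    - [0.15,0.95,0]
    - [0.15,0.95,0]
    - [0.12,0.58,0]
  rot:
    - [0,0,0]
    - [0,0,0]
    - [0,0,0]
    - [0,0,0]
    - [0,0,0]
  jaw: [42,42,42,42,42]

```text
clock: 13.3
ee_pos: [0.5068, -0.0984, 0.1714]
ee_rot: [0.999, 0.052, -0.001, -0.001]
force: [-0.4, 0.2, -1.9]
finger_gap: 0.578
finger_force: 46.9
```

Request:
jog_arm:
  linear:
    - [0,0,0]
    - [0,0,0]
  rot:
    - [0,0,0]
    - [0,0,0]
  jaw: [42,42]

```text
clock: 13.55
ee_pos: [0.5072, -0.1022, 0.1721]
ee_rot: [0.999, 0.05, -0.0, 0.0]
force: [0.6, -0.8, -1.9]
finger_gap: 0.577
finger_force: 46.9
```

```bash
python3 - <<'E'
from h import *
o=r.get_obs();im=r.read_camera('wrist');cv2.imwrite('pics/w4.png',im);print(o['ee_pos'])
E
```

```text
[ 0.50724597 -0.10222224  0.17212956]
```

View pics/w4.png

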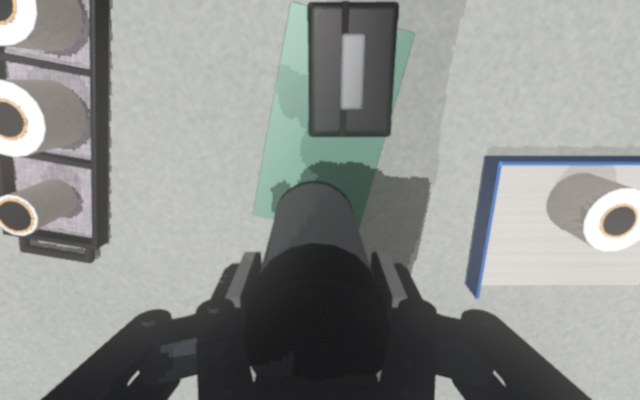

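The case stands upright on the mat at (350,68), and the tube hangs straight in the grip, above the mat's near half. Lowering it.

Request:
jog_arm:
  linear:
    - [0,0,-1]
    - [0,0,-1]
    - [0,0,-0.55]
    - [0,0,-0.2]
    - [0,0,-0.1]
  rot:
    - [0,0,0]
    - [0,0,0]
    - [0,0,0]
    - [0,0,0]
    - [0,0,0]
  jaw: [42,42,42,42,42]

```text
clock: 14.22
ee_pos: [0.5082, -0.1013, 0.0872]
ee_rot: [0.999, 0.051, 0.0, 0.0]
force: [-0.4, -0.1, -2.3]
finger_gap: 0.577
finger_force: 46.9
```

Request:
jog_arm:
  linear:
    - [0,0,-0.06]
    - [0,0,0]
    - [0,0,0]
  rot:
    - [0,0,0]
    - [0,0,0]
    - [0,0,0]
  jaw: [42,42,42]

```text
clock: 14.6
ee_pos: [0.508, -0.1011, 0.0855]
ee_rot: [0.999, 0.051, 0.0, 0.0]
force: [0.0, 0.6, -1.9]
finger_gap: 0.578
finger_force: 46.9
```

Request:
jog_arm:
  linear:
    - [0,0,-0.04]
    - [0,0,-0.03]
    - [0,0,0]
  rot:
    - [0,0,0]
    - [0,0,0]
    - [0,0,0]
  jaw: [42,42,42]

```text
clock: 14.98
ee_pos: [0.5081, -0.101, 0.0835]
ee_rot: [0.999, 0.051, 0.0, 0.0]
force: [-1.9, 0.9, 5.3]
finger_gap: 0.576
finger_force: 47.5
```

Request:
jog_arm:
  linear:
    - [0,0,0]
    - [0,0,0]
    - [0,0,0]
    - [0,0,0.6]
    - [0,0,1]
  rot:
    - [0,0,0]
    - [0,0,0]
    - [0,0,0]
    - [0,0,0]
    - [0,0,0]
  jaw: [60,70,72,72,72]

```text
clock: 15.6
ee_pos: [0.5068, -0.1009, 0.1307]
ee_rot: [0.999, 0.051, -0.001, -0.0]
force: [-0.0, 0.1, 0.1]
finger_gap: 0.841
finger_force: 0.0
```

Request:
jog_arm:
  linear:
    - [0,0,1]
    - [0,0,1]
    - [-0.2,0.9,0.2]
    - [-0.2,0.9,0]
    - [-0.2,0.9,0]
  rot:
    - [0,0,0]
    - [0,0,0]
    - [0,0,-0.4]
    - [0,0,-0.4]
    - [0,0,-0.4]
  jaw: [72,72,72,60,56]

```text
clock: 16.23
ee_pos: [0.4895, -0.0193, 0.1971]
ee_rot: [1.0, 0.002, 0.0, 0.0]
force: [-0.5, 0.6, -0.4]
finger_gap: 0.654
finger_force: 0.0
```

Request:
jog_arm:
  linear:
    - [-0.2,0.9,0]
    - [-0.2,0.9,0]
    - [-0.2,0.9,0]
    - [-0.2,0.9,0]
    - [-0.2,0.9,0]
  rot:
    - [0,0,-0.4]
    - [0,0,-0.4]
    - [0,0,-0.3]
    - [0,0,0]
    - [0,0,0]
  jaw: [56,56,56,56,56]

```text
clock: 16.85
ee_pos: [0.4594, 0.1158, 0.197]
ee_rot: [0.999, -0.041, -0.0, 0.0]
force: [-0.5, -0.3, 0.4]
finger_gap: 0.659
finger_force: 0.0
```

Request:
jog_arm:
  linear:
    - [0,0,0]
    - [0,0,0]
    - [0,0,0]
  rot:
    - [0,0,0]
    - [0,0,0]
    - [0,0,0]
  jaw: [56,56,56]

```text
clock: 17.23
ee_pos: [0.4599, 0.1138, 0.1969]
ee_rot: [0.999, -0.042, -0.0, 0.0]
force: [0.2, -0.9, 0.5]
finger_gap: 0.656
finger_force: 0.0
```

```bash
python3 - <<'E'
from h import *
import pickle
o=r.get_obs();im=r.read_camera('wrist');cv2.imwrite('pics/w5.png',im);print(o['ee_pos'],o['ee_rot'])
pickle.dump(o,open('w5.pkl','wb'))
E
```

```text
[0.45990309 0.11380438 0.19692926] [ 9.99119271e-01 -4.19596684e-02 -2.39254795e-05  2.62441996e-04]
```

View pics/w5.png

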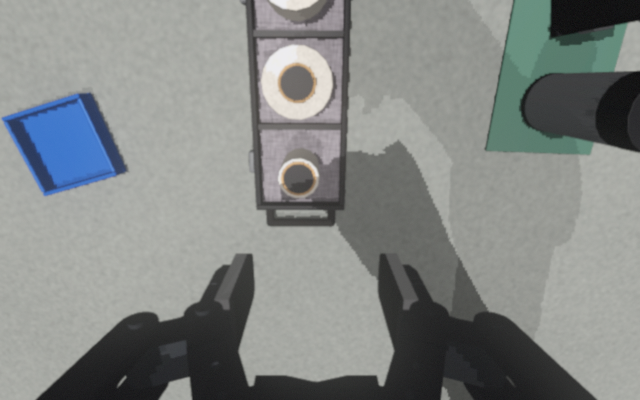

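The used roll is at (299,179) and the middle roll at (297,82). The kit's near end corners are (256,208) and (345,208). The returns tray has corners (4,121), (80,95), (118,172) and (46,194). The tube stands on the mat with its base at (545,105).

```bash
python3 - <<'E'
from h import *
import pickle
o=pickle.load(open('w5.pkl','rb'));im=cv2.imread('pics/w5.png')
P=lambda n,w:print(n,(w*1000).round(1).tolist())
P('used',cast('wrist',[(299,179)],.053,o));P('mid',cast('wrist',[(297,82)],.053,o))
k=cast('wrist',[(256,208),(345,208),(248,38),(350,36)],.018,o);P('kit near corners+far divider',k)
d=cast('wrist',[(255,126),(348,126)],.018,o);P('divider',d)
t=cast('wrist',[(4,121),(80,95),(118,172),(46,194)],.018,o);P('ret',t);P('retc',t.mean(0))
hsv=cv2.cvtColor(im,cv2.COLOR_BGR2HSV)
m=(hsv[...,0]>100)&(hsv[...,0]<125)&(hsv[...,1]>130)
for c in blobs(m,500):print(rect('wrist',c,.018,o))
w=cast('wrist',[(x,y) for x,y in [(279,179),(320,179),(299,158),(299,199)]],.053,o);P('usedext',w)
E
```

```text
used [[466.0, 125.7, 53.0]]
mid [[541.5, 119.7, 53.0]]
kit near corners+far divider [[431.5, 171.9, 18.0], [424.4, 87.5, 18.0], [579.0, 158.0, 18.0], [573.5, 74.8, 18.0]]
divider [[508.0, 162.1, 18.0], [501.1, 80.4, 18.0]]
ret [[531.1, 382.0, 18.0], [546.8, 308.5, 18.0], [477.2, 293.7, 18.0], [462.0, 367.0, 18.0]]
retc [504.3, 337.8, 18.0]
[504.8, 338.3, 74.7, 77.3, 10.9]
usedext [[467.4, 142.1, 53.0], [464.5, 108.6, 53.0], [483.4, 124.0, 53.0], [448.7, 127.5, 53.0]]
```

Request:
jog_arm:
  linear:
    - [0.2,0.4,-0.4]
    - [0,0,-1]
    - [0,0,-1]
    - [0,0,-1]
    - [0,0,-1]
  rot:
    - [0,0,0]
    - [0,0,0]
    - [0,0,0]
    - [0,0,0]
    - [0,0,0]
  jaw: [56,56,56,56,56]
  force: 25

```text
clock: 17.9
ee_pos: [0.4658, 0.1277, 0.0633]
ee_rot: [0.999, -0.041, -0.0, -0.0]
force: [0.7, -0.2, -0.4]
finger_gap: 0.653
finger_force: 0.0
```

Request:
jog_arm:
  linear:
    - [0,0,-0.5]
    - [0,0,-0.3]
    - [0,0,0]
    - [0,0,0]
    - [0,0,0]
  rot:
    - [0,0,0]
    - [0,0,0]
    - [0,0,0]
    - [0,0,0]
    - [0,0,0]
  jaw: [56,56,56,56,56]

```text
clock: 18.52
ee_pos: [0.4663, 0.1271, 0.0417]
ee_rot: [0.999, -0.041, 0.001, -0.0]
force: [1.2, 0.0, -0.0]
finger_gap: 0.657
finger_force: 0.0
```

Request:
jog_arm:
  linear:
    - [0,-0.04,-0.25]
    - [0,0,0]
    - [0,0,0]
    - [0,0,0]
    - [0,0,0]
  rot:
    - [0,0,0]
    - [0,0,0]
    - [0,0,0]
    - [0,0,0]
    - [0,0,0]
  jaw: [56,50,42,36,30]

```text
clock: 19.15
ee_pos: [0.4657, 0.1259, 0.0337]
ee_rot: [0.999, -0.041, 0.0, -0.0]
force: [-0.9, 0.1, 1.4]
finger_gap: 0.39
finger_force: 24.8
```

Request:
jog_arm:
  linear:
    - [0,0,0]
    - [0,0,0]
    - [0,0,0]
  rot:
    - [0,0,0]
    - [0,0,0]
    - [0,0,0]
  jaw: [26,26,26]

```text
clock: 19.52
ee_pos: [0.4658, 0.1259, 0.0336]
ee_rot: [0.999, -0.041, 0.0, -0.0]
force: [-0.9, -0.8, 6.0]
finger_gap: 0.389
finger_force: 24.9
```

Request:
jog_arm:
  linear:
    - [0,0,0.5]
    - [0,0,1]
    - [0,0,1]
    - [0.16,0.88,0]
    - [0.16,0.88,0]
  rot:
    - [0,0,0]
    - [0,0,0]
    - [0,0,0]
    - [0,0,0]
    - [0,0,0]
  jaw: [26,26,26,26,26]

```text
clock: 20.15
ee_pos: [0.4759, 0.1789, 0.1098]
ee_rot: [0.999, -0.042, 0.001, -0.0]
force: [-0.3, -0.1, -0.5]
finger_gap: 0.388
finger_force: 25.0
```

Request:
jog_arm:
  linear:
    - [0.16,0.88,0]
    - [0.16,0.88,0]
    - [0.16,0.88,0]
    - [0.16,0.88,0]
    - [0.16,0.88,0]
  rot:
    - [0,0,0]
    - [0,0,0]
    - [0,0,0]
    - [0,0,0]
    - [0,0,0]
  jaw: [26,26,26,26,26]

```text
clock: 20.78
ee_pos: [0.4994, 0.3113, 0.1093]
ee_rot: [0.999, -0.041, 0.0, -0.0]
force: [0.5, 0.0, -0.3]
finger_gap: 0.39
finger_force: 25.0
```

Request:
jog_arm:
  linear:
    - [0.16,0.88,0]
    - [0,0,0]
    - [0,0,0]
    - [0,0,-0.9]
    - [0,0,-0.9]
  rot:
    - [0,0,0]
    - [0,0,0]
    - [0,0,0]
    - [0,0,0]
    - [0,0,0]
  jaw: [26,26,26,26,26]

```text
clock: 21.4
ee_pos: [0.5046, 0.3355, 0.0544]
ee_rot: [0.999, -0.042, 0.0, 0.0]
force: [-0.1, -0.2, -0.1]
finger_gap: 0.389
finger_force: 25.0
```

Request:
jog_arm:
  linear:
    - [0,0,0]
    - [0,0,0]
  rot:
    - [0,0,0]
    - [0,0,0]
  jaw: [26,26]

```text
clock: 21.65
ee_pos: [0.5047, 0.3366, 0.0555]
ee_rot: [0.999, -0.042, 0.0, -0.0]
force: [0.5, 1.1, -0.6]
finger_gap: 0.389
finger_force: 25.0
```

Request:
jog_arm:
  linear:
    - [0,0.05,-0.45]
    - [0,0,-0.15]
    - [0,0,-0.1]
    - [0,0,-0.04]
    - [0,0,0]
  rot:
    - [0,0,0]
    - [0,0,0]
    - [0,0,0]
    - [0,0,0]
    - [0,0,0]
  jaw: [26,26,26,26,26]

```text
clock: 22.28
ee_pos: [0.5039, 0.3384, 0.0327]
ee_rot: [0.999, -0.041, -0.0, 0.0]
force: [-1.5, -0.9, 4.3]
finger_gap: 0.39
finger_force: 25.3
```

Request:
jog_arm:
  linear:
    - [0,0,0]
    - [0,0,0]
  rot:
    - [0,0,0]
    - [0,0,0]
  jaw: [26,26]

```text
clock: 22.52
ee_pos: [0.5039, 0.3385, 0.0327]
ee_rot: [0.999, -0.041, -0.0, 0.0]
force: [-2.3, -1.3, 5.5]
finger_gap: 0.389
finger_force: 25.4
```

Request:
jog_arm:
  linear:
    - [0,0,0]
    - [0,0,0]
    - [0,0,0.5]
    - [0,0,1]
    - [0,0,1]
  rot:
    - [0,0,0]
    - [0,0,0]
    - [0,0,0]
    - [0,0,0]
    - [0,0,0]
  jaw: [42,54,54,54,54]

```text
clock: 23.15
ee_pos: [0.5043, 0.3386, 0.109]
ee_rot: [0.999, -0.041, 0.0, -0.0]
force: [0.6, 0.1, -0.2]
finger_gap: 0.636
finger_force: 0.0
```

Request:
jog_arm:
  linear:
    - [0,0,1]
    - [0,0,1]
    - [-0.4,-0.9,0.8]
    - [-0.4,-0.9,0]
    - [-0.4,-0.9,0]
  rot:
    - [0,0,0]
    - [0,0,0]
    - [0,0,0]
    - [0,0,0]
    - [0,0,0]
  jaw: [54,54,60,70,78]

```text
clock: 23.78
ee_pos: [0.4681, 0.2569, 0.1927]
ee_rot: [0.999, -0.041, 0.001, -0.001]
force: [0.6, -0.2, -0.0]
finger_gap: 0.912
finger_force: 0.0
```

Request:
jog_arm:
  linear:
    - [-0.4,-0.9,0]
    - [0,0,0]
    - [0,0,0]
  rot:
    - [0,0,0]
    - [0,0,0]
    - [0,0,0]
  jaw: [78,78,78]

```text
clock: 24.15
ee_pos: [0.4566, 0.2314, 0.1921]
ee_rot: [0.999, -0.041, 0.001, -0.001]
force: [0.4, 0.6, -0.3]
finger_gap: 0.913
finger_force: 0.0
```

```bash
python3 - <<'E'
from h import *
import pickle
o=r.get_obs();im=r.read_camera('wrist');cv2.imwrite('pics/w6.png',im);print(o['ee_pos'],o['ee_rot'])
pickle.dump(o,open('w6.pkl','wb'))
E
```

```text
[0.45660918 0.23140437 0.19213235] [ 9.99163183e-01 -4.08905350e-02  6.81073496e-04 -6.58363124e-04]
```

View pics/w6.png

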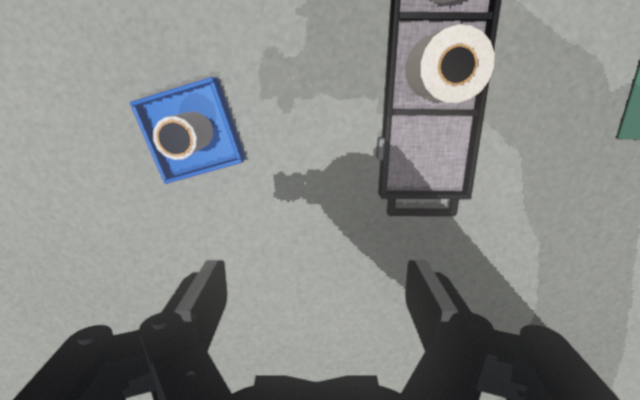

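The used roll stands upright in the tray at (176,137), and the empty compartment spans (385–476, 113–192). Going to the spare.

Request:
jog_arm:
  linear:
    - [0.1,-0.95,0]
    - [0.1,-0.95,0]
    - [0.1,-0.95,0]
    - [0.1,-0.95,0]
    - [0.1,-0.95,0]
  rot:
    - [0,0,0]
    - [0,0,0]
    - [0,0,0]
    - [0,0,0]
    - [0,0,0]
  jaw: [78,78,78,78,78]

```text
clock: 24.82
ee_pos: [0.4718, 0.0881, 0.1915]
ee_rot: [0.999, -0.04, 0.0, -0.0]
force: [-0.4, 0.7, -0.2]
finger_gap: 0.913
finger_force: 0.0
```

Request:
jog_arm:
  linear:
    - [0.1,-0.95,0]
    - [0.1,-0.95,0]
    - [0.1,-0.95,0]
    - [0.1,-0.95,0]
    - [0.1,-0.95,0]
  rot:
    - [0,0,0]
    - [0,0,0]
    - [0,0,0]
    - [0,0,0]
    - [0,0,0]
  jaw: [78,78,78,78,78]

```text
clock: 25.45
ee_pos: [0.4871, -0.0546, 0.1915]
ee_rot: [0.999, -0.04, 0.0, -0.0]
force: [0.9, 0.7, 0.0]
finger_gap: 0.917
finger_force: 0.0
```

Request:
jog_arm:
  linear:
    - [0.1,-0.95,0]
    - [0.1,-0.95,0]
    - [0.1,-0.95,0]
    - [0.1,-0.95,0]
    - [0.1,-0.95,0]
  rot:
    - [0,0,0]
    - [0,0,0]
    - [0,0,0]
    - [0,0,0]
    - [0,0,0]
  jaw: [78,78,78,78,78]

```text
clock: 26.08
ee_pos: [0.5023, -0.1972, 0.1914]
ee_rot: [0.999, -0.04, 0.0, -0.0]
force: [0.1, -0.7, 0.2]
finger_gap: 0.912
finger_force: 0.0
```

Request:
jog_arm:
  linear:
    - [0.05,-0.95,0]
    - [0.05,-0.95,0]
    - [0.05,-0.95,0]
    - [0.05,-0.95,0]
    - [0.05,-0.95,0]
  rot:
    - [0,0,0]
    - [0,0,0]
    - [0,0,0]
    - [0,0,0]
    - [0,0,0]
  jaw: [78,78,78,78,78]

```text
clock: 26.7
ee_pos: [0.5098, -0.3398, 0.1913]
ee_rot: [0.999, -0.04, 0.0, -0.0]
force: [0.5, 0.9, 0.3]
finger_gap: 0.912
finger_force: 0.0
```

Request:
jog_arm:
  linear:
    - [0,0,0]
    - [0,0,0]
  rot:
    - [0,0,0]
    - [0,0,0]
  jaw: [78,78]

```text
clock: 26.95
ee_pos: [0.5094, -0.3382, 0.1911]
ee_rot: [0.999, -0.04, 0.0, -0.0]
force: [-0.4, 0.6, 0.5]
finger_gap: 0.911
finger_force: 0.0
```

```bash
python3 - <<'E'
from h import *
import pickle
o=pickle.load(open('w6.pkl','rb'));P=lambda n,w:print(n,(w*1000).round(1).tolist())
k=cast('wrist',[(394,115),(476,114),(466,192),(385,192)],.018,o);P('comp',k);P('c',k.mean(0))
P('used',cast('wrist',[(176,137)],.052,o));P('mid',cast('wrist',[(458,63)],.053,o))
o=r.get_obs();im=r.read_camera('wrist');print(o['ee_pos'])
hsv=cv2.cvtColor(im,cv2.COLOR_BGR2HSV);m=(hsv[...,2]>205)&(hsv[...,1]<60)
cv2.imwrite('pics/w7.png',im)
E
```

```text
comp [[504.8, 158.9, 18.0], [500.0, 88.6, 18.0], [429.8, 93.5, 18.0], [435.9, 168.0, 18.0]]
c [467.6, 127.2, 18.0]
used [[505.5, 335.8, 52.0]]
mid [[541.9, 119.3, 53.0]]
[ 0.50937369 -0.33820474  0.19106168]
```

View pics/w7.png

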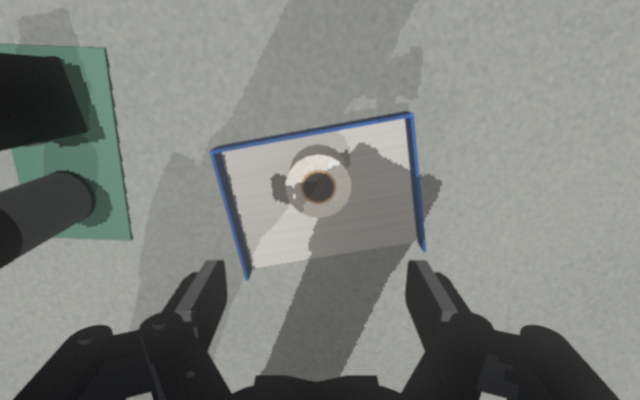

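The spare stands at (318,187), and the jaw centre is at column 315.5, so it is about 2 mm off. The case and tube are upright on the mat at the left edge.

Request:
jog_arm:
  linear:
    - [0.02,-0.08,-0.6]
    - [0,0,-1]
    - [0,0,-1]
    - [0,0,-1]
    - [0,0,-0.9]
  rot:
    - [0,0,0]
    - [0,0,0]
    - [0,0,0]
    - [0,0,0]
    - [0,0,0]
  jaw: [78,78,78,78,78]
  force: 30

```text
clock: 27.62
ee_pos: [0.5087, -0.3408, 0.054]
ee_rot: [0.999, -0.041, -0.001, -0.001]
force: [-0.5, 0.7, -0.1]
finger_gap: 0.917
finger_force: 0.0
```

Request:
jog_arm:
  linear:
    - [0,0,-0.5]
    - [0,0,-0.15]
    - [0,0,0]
    - [0,0,0]
  rot:
    - [0,0,0]
    - [0,0,0]
    - [0,0,0]
    - [0,0,0]
  jaw: [78,78,78,78]

```text
clock: 28.12
ee_pos: [0.5099, -0.3423, 0.0378]
ee_rot: [0.999, -0.041, 0.001, 0.0]
force: [0.5, -0.5, -0.8]
finger_gap: 0.912
finger_force: 0.0
```

Request:
jog_arm:
  linear:
    - [0,0.05,-0.14]
    - [0,0,0]
    - [0,0,0]
    - [0,0,0]
    - [0,0,0]
  rot:
    - [0,0,0]
    - [0,0,0]
    - [0,0,0]
    - [0,0,0]
    - [0,0,0]
  jaw: [76,66,60,55,48]

```text
clock: 28.75
ee_pos: [0.5094, -0.3405, 0.0329]
ee_rot: [0.999, -0.041, 0.0, 0.0]
force: [-0.1, 0.9, 3.7]
finger_gap: 0.621
finger_force: 31.6
```

Request:
jog_arm:
  linear:
    - [0,0,0]
    - [0,0,0]
    - [0,0,0]
  rot:
    - [0,0,0]
    - [0,0,0]
    - [0,0,0]
  jaw: [46,46,46]

```text
clock: 29.12
ee_pos: [0.5094, -0.3405, 0.0329]
ee_rot: [0.999, -0.041, 0.0, 0.0]
force: [-1.2, 0.9, 5.0]
finger_gap: 0.622
finger_force: 31.7
```

Request:
jog_arm:
  linear:
    - [0,0,0.4]
    - [0,0,1]
    - [0,0,1]
    - [0,0,1]
    - [0,0,1]
  rot:
    - [0,0,0]
    - [0,0,0]
    - [0,0,0]
    - [0,0,0]
    - [0,0,0]
  jaw: [46,46,46,46,46]

```text
clock: 29.75
ee_pos: [0.5089, -0.3403, 0.1659]
ee_rot: [0.999, -0.041, -0.0, 0.0]
force: [0.6, -0.3, 0.4]
finger_gap: 0.624
finger_force: 31.8
```

Request:
jog_arm:
  linear:
    - [0,0,0.8]
    - [-0.08,0.95,0.1]
    - [-0.08,0.95,0]
    - [-0.08,0.95,0]
    - [-0.08,0.95,0]
  rot:
    - [0,0,0]
    - [0,0,0]
    - [0,0,0]
    - [0,0,0]
    - [0,0,0]
  jaw: [46,46,46,46,46]

```text
clock: 30.38
ee_pos: [0.4992, -0.2255, 0.1919]
ee_rot: [0.999, -0.041, 0.0, 0.0]
force: [0.6, -0.3, -0.7]
finger_gap: 0.621
finger_force: 31.8
```

Request:
jog_arm:
  linear:
    - [-0.08,0.95,0]
    - [-0.08,0.95,0]
    - [-0.08,0.95,0]
    - [-0.08,0.95,0]
    - [-0.08,0.95,0]
  rot:
    - [0,0,0]
    - [0,0,0]
    - [0,0,0]
    - [0,0,0]
    - [0,0,0]
  jaw: [46,46,46,46,46]

```text
clock: 31.0
ee_pos: [0.4873, -0.0831, 0.192]
ee_rot: [0.999, -0.041, 0.0, 0.0]
force: [0.6, -0.5, -0.3]
finger_gap: 0.619
finger_force: 31.8
```

Request:
jog_arm:
  linear:
    - [-0.08,0.95,0]
    - [-0.08,0.95,0]
    - [-0.08,0.95,0]
    - [-0.08,0.95,0]
    - [-0.08,0.95,0]
  rot:
    - [0,0,0]
    - [0,0,0]
    - [0,0,0]
    - [0,0,0]
    - [0,0,0]
  jaw: [46,46,46,46,46]

```text
clock: 31.62
ee_pos: [0.4753, 0.0594, 0.192]
ee_rot: [0.999, -0.041, 0.0, 0.0]
force: [-0.4, -0.7, -0.7]
finger_gap: 0.622
finger_force: 31.8
```

Request:
jog_arm:
  linear:
    - [-0.08,0.95,0]
    - [-0.08,0.95,0]
    - [0,0.2,0]
    - [0,0,0]
    - [0,0,0]
  rot:
    - [0,0,0]
    - [0,0,0]
    - [0,0,0]
    - [0,0,0]
    - [0,0,0]
  jaw: [46,46,46,46,46]

```text
clock: 32.25
ee_pos: [0.4709, 0.1201, 0.1916]
ee_rot: [0.999, -0.042, -0.0, 0.0]
force: [0.7, 0.5, -0.3]
finger_gap: 0.621
finger_force: 31.8
```

Request:
jog_arm:
  linear:
    - [-0.08,0.22,-0.5]
    - [0,0,-1]
    - [0,0,-1]
    - [0,0,-1]
    - [0,0,-0.8]
  rot:
    - [0,0,0]
    - [0,0,0]
    - [0,0,0]
    - [0,0,0]
    - [0,0,0]
  jaw: [46,46,46,46,46]

```text
clock: 32.88
ee_pos: [0.4674, 0.1279, 0.0605]
ee_rot: [0.999, -0.041, -0.001, 0.0]
force: [-0.2, 0.1, -0.5]
finger_gap: 0.625
finger_force: 31.8
```

Request:
jog_arm:
  linear:
    - [0,0,0]
    - [0,0,0]
    - [0,0,0]
  rot:
    - [0,0,0]
    - [0,0,0]
    - [0,0,0]
  jaw: [46,46,46]

```text
clock: 33.25
ee_pos: [0.4691, 0.1284, 0.0635]
ee_rot: [0.999, -0.041, 0.001, -0.0]
force: [0.1, 0.2, -0.4]
finger_gap: 0.625
finger_force: 31.9
```

Request:
jog_arm:
  linear:
    - [0,-0.04,-0.5]
    - [0,0,-0.25]
    - [0,0,-0.13]
    - [0,0,-0.08]
    - [0,0,0]
  rot:
    - [0,0,0]
    - [0,0,0]
    - [0,0,0]
    - [0,0,0]
    - [0,0,0]
  jaw: [46,46,46,46,46]

```text
clock: 33.88
ee_pos: [0.4685, 0.1271, 0.0339]
ee_rot: [0.999, -0.041, 0.0, -0.0]
force: [0.6, 0.6, -0.3]
finger_gap: 0.623
finger_force: 31.9
```

Request:
jog_arm:
  linear:
    - [0,0,0]
    - [0,0,0]
  rot:
    - [0,0,0]
    - [0,0,0]
  jaw: [46,46]

```text
clock: 34.12
ee_pos: [0.4685, 0.1271, 0.0338]
ee_rot: [0.999, -0.041, 0.0, -0.0]
force: [0.3, 0.1, -1.3]
finger_gap: 0.623
finger_force: 31.9
```

Request:
jog_arm:
  linear:
    - [0,0,-0.03]
    - [0,0,0]
  rot:
    - [0,0,0]
    - [0,0,0]
  jaw: [46,46]

```text
clock: 34.38
ee_pos: [0.4686, 0.1271, 0.0338]
ee_rot: [0.999, -0.041, 0.0, 0.0]
force: [-3.6, -1.2, 12.2]
finger_gap: 0.621
finger_force: 33.3
```

Request:
jog_arm:
  linear:
    - [0,0,0.03]
    - [0,0,0]
    - [0,0,0]
    - [0,0,0.5]
    - [0,0,1]
  rot:
    - [0,0,0]
    - [0,0,0]
    - [0,0,0]
    - [0,0,0]
    - [0,0,0]
  jaw: [58,68,74,74,74]

```text
clock: 35.0
ee_pos: [0.4676, 0.1268, 0.0792]
ee_rot: [0.999, -0.041, -0.001, 0.0]
force: [0.1, -0.6, -0.2]
finger_gap: 0.869
finger_force: 0.0
```

Request:
jog_arm:
  linear:
    - [0,0,1]
    - [0,0,1]
    - [0,0,1]
    - [0,0,1]
    - [0.16,-0.95,0]
  rot:
    - [0,0,0]
    - [0,0,0]
    - [0,0,0]
    - [0,0,0]
    - [0,0,0.3]
  jaw: [74,74,74,74,74]

```text
clock: 35.62
ee_pos: [0.4747, 0.1007, 0.2022]
ee_rot: [1.0, -0.027, 0.003, -0.001]
force: [0.2, -0.8, -0.9]
finger_gap: 0.866
finger_force: 0.0
```

Request:
jog_arm:
  linear:
    - [0.16,-0.95,0]
    - [0.16,-0.95,0]
    - [0.16,-0.95,0]
    - [0.16,-0.95,0]
    - [0.16,-0.95,0]
  rot:
    - [0,0,0.4]
    - [0,0,0.4]
    - [0,0,0.4]
    - [0,0,0.4]
    - [0,0,0.4]
  jaw: [72,72,72,72,72]

```text
clock: 36.25
ee_pos: [0.4972, -0.0449, 0.1998]
ee_rot: [0.999, 0.051, 0.0, -0.0]
force: [0.2, 0.0, -0.0]
finger_gap: 0.84
finger_force: 0.0
```

Request:
jog_arm:
  linear:
    - [0.16,-0.95,0]
    - [0.16,-0.95,0]
    - [0,0,0]
    - [0,0,0]
    - [0,0,0]
  rot:
    - [0,0,0]
    - [0,0,0]
    - [0,0,0]
    - [0,0,0]
    - [0,0,0]
  jaw: [72,72,72,72,72]

```text
clock: 36.88
ee_pos: [0.5067, -0.0998, 0.199]
ee_rot: [0.999, 0.052, 0.0, -0.0]
force: [1.0, 0.0, 0.4]
finger_gap: 0.845
finger_force: 0.0
```

```bash
python3 - <<'E'
from h import *
o=r.get_obs();print(o['ee_pos'],o['ee_rot'])
im=r.read_camera('top');cv2.imwrite('pics/t8.png',cv2.resize(im[120:260,150:430],None,fx=2.8,fy=2.8,interpolation=cv2.INTER_CUBIC))
E
```

```text
[ 0.50670093 -0.09976128  0.19904244] [ 9.98658567e-01  5.17783729e-02  3.17046325e-05 -2.55183631e-04]
```

View pics/t8.png

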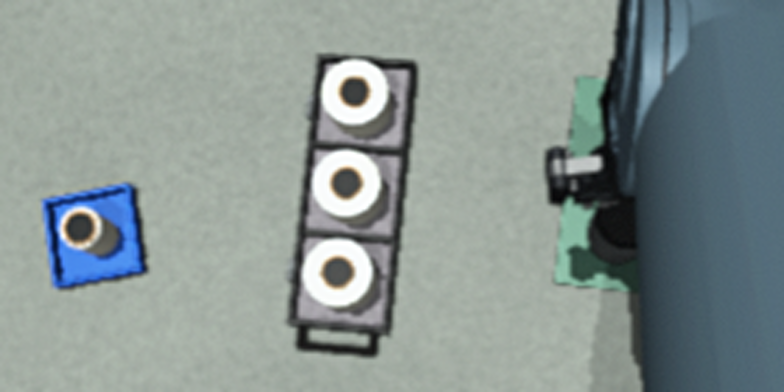

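The three full rolls stand upright in the kit at (355,92), (347,183) and (338,272). The used roll is upright in the tray at (80,228). Next is the tube.

Request:
jog_arm:
  linear:
    - [0.05,-0.04,-0.6]
    - [0,0,-1]
    - [0,0,-1]
    - [0,0,-0.9]
    - [0,0,-0.3]
  rot:
    - [0,0,0]
    - [0,0,0]
    - [0,0,0]
    - [0,0,0]
    - [0,0,0]
  jaw: [72,72,72,72,72]
  force: 45

```text
clock: 37.55
ee_pos: [0.5073, -0.1013, 0.0835]
ee_rot: [0.999, 0.051, -0.001, -0.0]
force: [-0.5, -0.2, -0.1]
finger_gap: 0.847
finger_force: 0.0
```

Request:
jog_arm:
  linear:
    - [0,0,0]
    - [0,0,0]
    - [0,0,0]
  rot:
    - [0,0,0]
    - [0,0,0]
    - [0,0,0]
  jaw: [72,72,72]

```text
clock: 37.92
ee_pos: [0.509, -0.1023, 0.0857]
ee_rot: [0.999, 0.051, 0.001, 0.0]
force: [1.5, -0.5, 0.0]
finger_gap: 0.845
finger_force: 0.0
```

Request:
jog_arm:
  linear:
    - [-0.03,0.04,-0.07]
    - [0,0,0]
    - [0,0,0]
    - [0,0,0]
    - [0,0,0]
  rot:
    - [0,0,0]
    - [0,0,0]
    - [0,0,0]
    - [0,0,0]
    - [0,0,0]
  jaw: [68,60,54,48,42]

```text
clock: 38.55
ee_pos: [0.5075, -0.1008, 0.0829]
ee_rot: [0.999, 0.051, 0.0, -0.0]
force: [-0.4, 2.0, 4.7]
finger_gap: 0.579
finger_force: 45.9
```

Request:
jog_arm:
  linear:
    - [0,0,0]
    - [0,0,0]
  rot:
    - [0,0,0]
    - [0,0,0]
  jaw: [42,42]

```text
clock: 38.8
ee_pos: [0.5075, -0.1008, 0.0829]
ee_rot: [0.999, 0.051, 0.0, -0.0]
force: [-1.5, 1.7, 5.3]
finger_gap: 0.58
finger_force: 45.9
```

Request:
jog_arm:
  linear:
    - [0,0,0.4]
    - [0,0,0.8]
    - [0,0,0.9]
    - [0,0,0.9]
    - [-0.07,-0.5,0]
  rot:
    - [0,0,0]
    - [0,0,0]
    - [0,0,0]
    - [0,0,0]
    - [0,0,0]
  jaw: [42,42,42,42,42]

```text
clock: 39.42
ee_pos: [0.5068, -0.1158, 0.1746]
ee_rot: [0.999, 0.052, 0.002, 0.0]
force: [0.7, 0.4, -2.6]
finger_gap: 0.578
finger_force: 46.9
```

Request:
jog_arm:
  linear:
    - [-0.15,-0.95,0]
    - [-0.15,-0.95,0]
    - [-0.15,-0.95,0]
    - [-0.15,-0.95,0]
    - [-0.15,-0.95,0]
  rot:
    - [0,0,0]
    - [0,0,0]
    - [0,0,0]
    - [0,0,0]
    - [0,0,0]
  jaw: [42,42,42,42,42]

```text
clock: 40.05
ee_pos: [0.4811, -0.2604, 0.1713]
ee_rot: [0.999, 0.05, -0.001, -0.0]
force: [0.6, 0.2, -2.0]
finger_gap: 0.575
finger_force: 46.9
```

Request:
jog_arm:
  linear:
    - [-0.15,-0.95,0]
    - [-0.15,-0.95,0]
    - [-0.15,-0.95,0]
    - [-0.15,-0.95,0]
    - [-0.1,-0.6,0]
  rot:
    - [0,0,0]
    - [0,0,0]
    - [0,0,0]
    - [0,0,0]
    - [0,0,0]
  jaw: [42,42,42,42,42]

```text
clock: 40.67
ee_pos: [0.4596, -0.3927, 0.1713]
ee_rot: [0.999, 0.05, -0.001, -0.0]
force: [0.1, 0.1, -2.1]
finger_gap: 0.578
finger_force: 46.9
```

Request:
jog_arm:
  linear:
    - [0,0,0]
    - [0,0,0]
  rot:
    - [0,0,0]
    - [0,0,0]
  jaw: [42,42]

```text
clock: 40.92
ee_pos: [0.462, -0.3891, 0.1722]
ee_rot: [0.999, 0.052, -0.0, -0.001]
force: [0.9, -0.2, -2.7]
finger_gap: 0.576
finger_force: 47.0
```

Request:
jog_arm:
  linear:
    - [0,-0.02,-1]
    - [0,0,-1]
    - [0,0,-0.55]
    - [0,0,-0.2]
    - [0,0,-0.1]
  rot:
    - [0,0,0]
    - [0,0,0]
    - [0,0,0]
    - [0,0,0]
    - [0,0,0]
  jaw: [42,42,42,42,42]

```text
clock: 41.55
ee_pos: [0.4624, -0.3912, 0.0877]
ee_rot: [0.999, 0.051, 0.0, 0.0]
force: [-0.8, -0.4, -2.5]
finger_gap: 0.571
finger_force: 47.0
```

Request:
jog_arm:
  linear:
    - [0,0,-0.06]
    - [0,0,0]
    - [0,0,0]
  rot:
    - [0,0,0]
    - [0,0,0]
    - [0,0,0]
  jaw: [42,42,42]

```text
clock: 41.92
ee_pos: [0.462, -0.3913, 0.0858]
ee_rot: [0.999, 0.051, 0.0, 0.0]
force: [-0.5, -0.1, -1.9]
finger_gap: 0.575
finger_force: 47.0
```

Request:
jog_arm:
  linear:
    - [-0.01,0.04,-0.06]
    - [0,0,-0.03]
    - [0,0,0]
  rot:
    - [0,0,0]
    - [0,0,0]
    - [0,0,0]
  jaw: [42,42,42]

```text
clock: 42.3
ee_pos: [0.4616, -0.3897, 0.083]
ee_rot: [0.999, 0.051, -0.0, -0.0]
force: [-1.7, 0.9, 3.3]
finger_gap: 0.57
finger_force: 47.3
```

Request:
jog_arm:
  linear:
    - [0,0,0]
    - [0,0,0]
    - [0,0,0]
    - [0,0,0.6]
    - [0,0,1]
  rot:
    - [0,0,0]
    - [0,0,0]
    - [0,0,0]
    - [0,0,0]
    - [0,0,0]
  jaw: [60,70,70,70,70]

```text
clock: 42.92
ee_pos: [0.4611, -0.3896, 0.1315]
ee_rot: [0.999, 0.051, -0.001, -0.0]
force: [0.9, -0.3, -0.2]
finger_gap: 0.821
finger_force: 0.0
```

Request:
jog_arm:
  linear:
    - [0,0,1]
    - [0,0,1]
    - [0,0,0.3]
    - [0.45,0.95,0]
    - [0.45,0.95,0]
  rot:
    - [0,0,0]
    - [0,0,0]
    - [0,0,0]
    - [0,0,0]
    - [0,0,0]
  jaw: [70,70,70,70,70]

```text
clock: 43.55
ee_pos: [0.4884, -0.3323, 0.1997]
ee_rot: [0.999, 0.05, -0.0, -0.0]
force: [0.8, 0.6, 1.0]
finger_gap: 0.818
finger_force: 0.0
```

Request:
jog_arm:
  linear:
    - [0.45,0.95,0]
    - [0.45,0.95,0]
    - [0.45,0.95,0]
    - [0.45,0.95,0]
    - [0.45,0.95,0]
  rot:
    - [0,0,0]
    - [0,0,0]
    - [0,0,0]
    - [0,0,0]
    - [0,0,0]
  jaw: [68,68,68,68,68]

```text
clock: 44.18
ee_pos: [0.556, -0.1894, 0.1994]
ee_rot: [0.999, 0.051, -0.0, -0.0]
force: [0.2, 0.1, 0.2]
finger_gap: 0.791
finger_force: 0.0
```

Request:
jog_arm:
  linear:
    - [0.45,0.95,0]
    - [0.45,0.95,0]
    - [0.4,0.7,0]
    - [0,0,0]
    - [0,0,0]
  rot:
    - [0,0,0]
    - [0,0,0]
    - [0,0,0]
    - [0,0,0]
    - [0,0,0]
  jaw: [68,68,68,68,68]

```text
clock: 44.8
ee_pos: [0.5943, -0.1136, 0.1994]
ee_rot: [0.999, 0.05, -0.001, 0.0]
force: [-0.6, -1.1, -0.8]
finger_gap: 0.796
finger_force: 0.0
```

Request:
jog_arm:
  linear:
    - [0,0,-0.6]
    - [0,0,0]
  rot:
    - [0,0,0]
    - [0,0,0]
  jaw: [68,68]

```text
clock: 45.05
ee_pos: [0.5931, -0.1132, 0.1795]
ee_rot: [0.999, 0.05, -0.002, -0.0]
force: [0.5, 0.4, 0.2]
finger_gap: 0.798
finger_force: 0.0
```

Request:
jog_arm:
  linear:
    - [0.02,0.04,-1]
    - [0,0,-1]
    - [0,0,-0.9]
    - [0,0,-0.3]
    - [0,0,0]
  rot:
    - [0,0,0]
    - [0,0,0]
    - [0,0,0]
    - [0,0,0]
    - [0,0,0]
  jaw: [68,68,68,68,68]

```text
clock: 45.68
ee_pos: [0.5954, -0.1115, 0.0856]
ee_rot: [0.999, 0.051, -0.0, -0.0]
force: [0.1, 0.8, 0.3]
finger_gap: 0.792
finger_force: 0.0
```

Request:
jog_arm:
  linear:
    - [0,0,0]
    - [0,0,0]
  rot:
    - [0,0,0]
    - [0,0,0]
  jaw: [68,68]

```text
clock: 45.92
ee_pos: [0.5963, -0.1114, 0.0867]
ee_rot: [0.999, 0.051, 0.001, 0.0]
force: [-0.5, 0.4, -0.4]
finger_gap: 0.795
finger_force: 0.0
```

Request:
jog_arm:
  linear:
    - [-0.06,-0.01,-0.14]
    - [0,0,0]
    - [0,0,0]
    - [0,0,0]
    - [0,0,0]
  rot:
    - [0,0,0]
    - [0,0,0]
    - [0,0,0]
    - [0,0,0]
    - [0,0,0]
  jaw: [66,56,48,42,36]

```text
clock: 46.55
ee_pos: [0.594, -0.1115, 0.0816]
ee_rot: [0.999, 0.051, 0.0, 0.0]
force: [0.9, 0.2, 1.1]
finger_gap: 0.508
finger_force: 46.6
```

Request:
jog_arm:
  linear:
    - [0,0,0]
    - [0,0,0]
    - [0,0,0]
  rot:
    - [0,0,0]
    - [0,0,0]
    - [0,0,0]
  jaw: [36,36,36]

```text
clock: 46.92
ee_pos: [0.594, -0.1115, 0.0816]
ee_rot: [0.999, 0.051, 0.0, 0.0]
force: [0.8, -0.4, 1.4]
finger_gap: 0.508
finger_force: 46.6
```

Request:
jog_arm:
  linear:
    - [0,0,0.4]
    - [0,0,0.8]
    - [0,0,0.9]
    - [0,0,0.9]
    - [-0.3,-0.4,0]
  rot:
    - [0,0,0]
    - [0,0,0]
    - [0,0,0]
    - [0,0,0]
    - [0,0,0]
  jaw: [36,36,36,36,36]

```text
clock: 47.55
ee_pos: [0.5863, -0.1228, 0.1735]
ee_rot: [0.999, 0.052, 0.002, 0.0]
force: [0.8, 0.3, -4.6]
finger_gap: 0.508
finger_force: 46.7
```

Request:
jog_arm:
  linear:
    - [-0.7,-0.9,0]
    - [-0.7,-0.9,0]
    - [-0.7,-0.9,0]
    - [-0.7,-0.9,0]
    - [-0.7,-0.9,0]
  rot:
    - [0,0,0]
    - [0,0,0]
    - [0,0,0]
    - [0,0,0]
    - [0,0,0]
  jaw: [36,36,36,36,36]

```text
clock: 48.18
ee_pos: [0.4768, -0.2598, 0.17]
ee_rot: [0.999, 0.05, -0.002, -0.0]
force: [0.7, -1.8, -4.5]
finger_gap: 0.509
finger_force: 46.5
```

Request:
jog_arm:
  linear:
    - [-0.7,-0.9,0]
    - [-0.28,-0.48,0]
    - [0,0,0]
    - [0,0,0]
  rot:
    - [0,0,0]
    - [0,0,0]
    - [0,0,0]
    - [0,0,0]
  jaw: [36,36,36,36]

```text
clock: 48.68
ee_pos: [0.4513, -0.2984, 0.1712]
ee_rot: [0.999, 0.052, 0.0, -0.001]
force: [0.2, 0.8, -3.7]
finger_gap: 0.513
finger_force: 46.6
```

Request:
jog_arm:
  linear:
    - [0,-0.04,-1]
    - [0,0,-1]
    - [0,0,-0.55]
    - [0,0,-0.2]
    - [0,0,-0.1]
  rot:
    - [0,0,0]
    - [0,0,0]
    - [0,0,0]
    - [0,0,0]
    - [0,0,0]
  jaw: [36,36,36,36,36]

```text
clock: 49.3
ee_pos: [0.4511, -0.3011, 0.0863]
ee_rot: [0.999, 0.051, 0.0, 0.0]
force: [-0.0, -1.0, -2.4]
finger_gap: 0.512
finger_force: 46.5
```

Request:
jog_arm:
  linear:
    - [0,0,-0.06]
    - [0,0,0]
    - [0,0,0]
  rot:
    - [0,0,0]
    - [0,0,0]
    - [0,0,0]
  jaw: [36,36,36]

```text
clock: 49.68
ee_pos: [0.4506, -0.3013, 0.0846]
ee_rot: [0.999, 0.051, 0.0, 0.0]
force: [-0.4, -0.4, -2.8]
finger_gap: 0.511
finger_force: 46.5
```

Request:
jog_arm:
  linear:
    - [0,0.02,-0.06]
    - [0,0,-0.04]
    - [0,0,0]
  rot:
    - [0,0,0]
    - [0,0,0]
    - [0,0,0]
  jaw: [36,36,36]

```text
clock: 50.05
ee_pos: [0.4504, -0.3004, 0.0816]
ee_rot: [0.999, 0.051, -0.0, -0.0]
force: [-0.7, 1.2, 3.2]
finger_gap: 0.509
finger_force: 47.3
```

Seated. Release to 64 mm, retreat upward, then move clear to check.

Request:
jog_arm:
  linear:
    - [0,0,0]
    - [0,0,0]
    - [0,0,0]
    - [0,0,0.5]
    - [0,0,1]
  rot:
    - [0,0,0]
    - [0,0,0]
    - [0,0,0]
    - [0,0,0]
    - [0,0,0]
  jaw: [54,64,64,64,64]

```text
clock: 50.68
ee_pos: [0.4498, -0.3001, 0.1266]
ee_rot: [0.999, 0.051, -0.001, -0.001]
force: [0.3, 0.6, 0.1]
finger_gap: 0.753
finger_force: 0.0
```

Request:
jog_arm:
  linear:
    - [0,0,1]
    - [0,0,1]
    - [0,0,1]
    - [0,0.9,0.5]
    - [0,0.9,0]
  rot:
    - [0,0,0]
    - [0,0,0]
    - [0,0,0]
    - [0,0,0]
    - [0,0,0]
  jaw: [64,64,64,64,64]

```text
clock: 51.3
ee_pos: [0.4513, -0.2465, 0.2337]
ee_rot: [0.999, 0.05, 0.002, 0.001]
force: [-0.6, 0.4, 0.6]
finger_gap: 0.749
finger_force: 0.0
```

Request:
jog_arm:
  linear:
    - [0,0.9,0]
    - [0,0.9,0]
    - [0,0.9,0]
    - [0,0.9,0]
    - [0,0.9,0]
  rot:
    - [0,0,0]
    - [0,0,0]
    - [0,0,0]
    - [0,0,0]
    - [0,0,0]
  jaw: [64,64,64,64,64]

```text
clock: 51.92
ee_pos: [0.4505, -0.1107, 0.2323]
ee_rot: [0.999, 0.051, 0.001, 0.0]
force: [0.5, -0.5, 0.0]
finger_gap: 0.746
finger_force: 0.0
```

Request:
jog_arm:
  linear:
    - [0,0.9,0]
    - [0,0.9,0]
    - [0,0.9,0]
    - [0,0,0]
    - [0,0,0]
  rot:
    - [0,0,0]
    - [0,0,0]
    - [0,0,0]
    - [0,0,0]
    - [0,0,0]
  jaw: [64,64,64,64,64]

```text
clock: 52.55
ee_pos: [0.4505, -0.0313, 0.2318]
ee_rot: [0.999, 0.051, 0.0, 0.0]
force: [0.5, -0.2, -0.8]
finger_gap: 0.749
finger_force: 0.0
```

```bash
python3 - <<'E'
from h import *
o=r.get_obs();print(o['ee_pos'],o['clock'])
a=cv2.imread('pics/top0.png')[165:255,420:540];b=r.read_camera('top')[165:255,420:540]
cv2.imwrite('pics/t9.png',cv2.resize(np.hstack([a,b]),None,fx=3.3,fy=3.3,interpolation=cv2.INTER_CUBIC))
E
```

```text
[ 0.450482   -0.03131956  0.23177406] 52.55
```

View pics/t9.png

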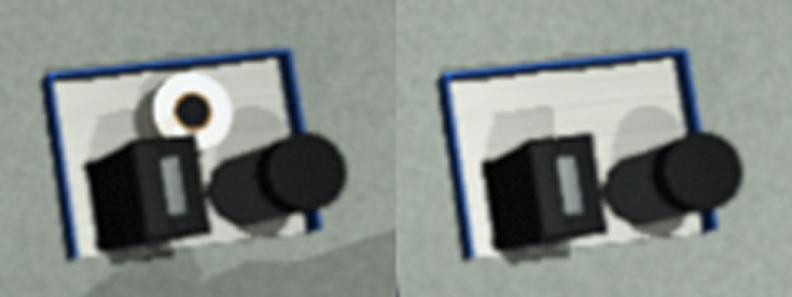

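The case (570,190) and cap (702,170) match the first picture (172,190 and 307,170, plus the 396 px offset) to about a pixel. Both are upright and square with the bay, so I'm handing in.

```bash
python3 -c "
from bench import r
print(r.hand_in())"
```

```text
the job is handed in; nothing more can be done
None
```

The job is done and handed in at about 53 s: three full rolls stand in the kit, the used roll is upright in the returns tray, and the case and tube are back upright on their original spots to within a few millimetres, square with the bay.

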